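# Slide a microplate home under a dispenser head

### The arm

A 6-joint arm with a two-finger parallel gripper is mounted at the origin on the work surface. World frame = base frame: x ahead of the robot, y to its left, z up, the work surface at z = 0. Lengths are in m, angles in rad, forces in N, time in s.
With the tool pointing down it reaches from about 0.375 to 0.9 m from the base axis. Payload 3.1 kg.
Tool frame: the origin (TCP) lies midway between the tips of the shut fingers; the grasp point (between the pads) lies 19 mm behind it; x points along the fingers, y is the direction in which the jaws open and shut, and the axes are right-handed (so a half turn about x gives the same grasp; the last joint's range is limited). The gripper opens to 87 mm and grips with 3 to 60 N. Pads are 19 mm wide; open, the fingers measure 117 mm over their backs; the gripper's body (75 mm by 190 mm) begins 51 mm behind the grasp point.
Start: joints at [-1.512, 0.527, 1.433, -0, 1.181, -0.178], TCP at [0.147, -0.608, 0.202] pointing down, gripper open.
Joint ranges: [-3.08, 3.08], [-0.75, 2.2], [0.22, 2.44], [-1.43, 4.57], [0, 2.65], [-2.85, 2.85]. Speed limits (rad/s): [2.79, 2.79, 3.14, 3.14, 3.14, 3.14].

### API

Orientations are given as a unit quaternion [x, y, z, w].
In Python, from rig import get_obs, imaging, robot gives the robot as it stands.
- The arm moves only by the shell command python3 -m inch 'ROWS' [FORCE]. ROWS is JSON, a list of rows, each a list of 3 entries, a list of its own where there are three numbers: the finger opening in mm, from 0 to 87, then the shift along the tool's x, y, z in mm, then the turn, a rotation vector about the tool's x, y, z in degrees. In form: [[grip, [dx, dy, dz], [wx, wy, wz]], ...]. A call has 1 to 12 rows; each row shifts and turns the pose as measured when the row begins, along the tool's axes as they then stand; what a row does not reach is not made up. A row lasts 1/8 s, in which the tool goes at most 62.5 mm and 10.7 degrees, less where a joint would pass 70% of its speed; a pose out of reach is approached as far as the arm can. A call with a gripper value outside its range is refused whole. The fingers move at their own pace and stop on an object; FORCE is the grip in N (left out, the last holds). Time passes only in rows, so rows that do not move let the fingers close. It gives the time, the measured TCP pose, the force and the opening at its end, in the units of the state.
- get_obs(): the state, without advancing time (a new reading comes with each control period).
- imaging.camera(name): name is "scene" or "top" or "wrist"; returns the picture (420x560x3 uint8, red, green, blue); there is no depth.
- imaging.camera_params(name): a dict with "camera_matrix" (3x3 intrinsics, pixels), "xyz" and "rotation" of the camera in the world. Camera axes: x right, y down, z forward; pixel columns grow to the right and rows downward; lengths in m; the calibration is good to about 2 mm. A picture is of the moment at which its call begins: read the wrist's pose just before it. camera_params takes no time and is no camera call; for the wrist camera it gives the pose at the moment of the call.
- robot.hand_in(): hands the job in, once; it reports no verdict.
Trained networks look in the newest picture that a camera, given by its name, has taken for a name from the list of things; names that differ only in an ending like _2 or _b are one class to them, and where a whole thing is asked for, a point or a joint stands for the part that bears it (a point fixed in the world has none). Each returns a list of dicts, best first, with "confidence" (0 to 1); they miss things now and then, are a little off and sometimes report something else, mostly with a low value. They report only what shows in the picture. A call takes as long as a camera call. They do not tell look-alikes from the thing itself.
- imaging.cut_out(camera, target): "pixels" (420x560 bool, what is visible of it) and "box" ([centre column, centre row, width, height] in pixels, round what is visible of it).
- imaging.tip_of(camera, target): "pixel" ([column, row] in pixels: a listed point, or the origin of a listed thing).
The state is a dict: "time": time; "q": joint angles; "joint_velocities": joint speeds; "joint_torque": joint torques, N m; "position": TCP position; "tool_rot": TCP orientation; "ft_force": force on the tool from outside, world axes, zero at the start; "moment": the same for the moment, N m; "grip_width": finger opening in m.
Only numpy, scipy, OpenCV 4.12 (cv2) and the standard library are available. Lean on these libraries where they do the work, as an engineer would, in place of code of your own. Each camera call takes 0.05 s, during which the arm holds its last target. There are 200 camera calls.

### The job

Push the flat 96-well plate that lies askew on the dispenser's loading deck in between the guide rails and under the dispensing head, until it is fully home against the end stop; then press the round start key down and let it come up again. Only push the plate with the fingers: it must stay flat on the deck all the way, never picked up or tipped, and neither it nor the hand may knock the head. Do not press the key before the plate is home, and leave everything else standing about where it is.

Things in the scene. Friction and masses are not known exactly. Their poses are not given: they have to be found in the camera images.
- dispenser: eight-channel microplate dispenser, fixed, turned up to 0.25 rad. Origin on the bench; x along the plate's path (away from the robot, to the end stop), y left, z up. Steel deck 30 mm above the bench, x -141 to 231, y -131 to 131 mm. White pump tower on the left: x 105 to 225, y 77 to 167 mm, 130 tall. Right: column x 105 to 155, y -95 to -71; control pod x 0 to 160, y -198 to -138 mm, 45 tall, display at its far end to 66
- funnel (a point): point on the deck, on the rails' centre line, at the mouth of the funnel (dispenser x = 55 mm). The aluminium rails stand 8 mm over the deck, 6 mm wide. The mouth is about 110 mm wide and narrows over 40 mm to 88.6 mm (1.5 mm play each side of the plate); from there the rails run straight to the end stop. The deck before the mouth is open. Axes as the dispenser's
- head: the dispensing head, a fixed white bridge across the rails, 50 mm deep along the path (dispenser x 105 to 155 mm), eight steel nozzles in a row beneath. Origin at the nozzle tips, mid-bridge, 17.5 mm above the deck: the plate passes with 3 mm to spare. The housing spans 11.5 to 50 mm above the nozzle tips; a thin feed pipe on top reaches 75 mm. Axes as the dispenser's
- home (a point): point on the deck, midway between the rails: the centre of the plate's underside when the plate is home, touching the end stop (dispenser x = 124, y = 0, z = 30 mm; the dark stop, 60 mm wide and 10 mm high, has its face 64 mm beyond). Axes as the dispenser's. At home the plate's near end still stands 45 mm out in front of the head
- plate: white standard 96-well plate, loose, 127.8 mm long (its x), 85.5 mm wide (its y), 14.4 mm high, 50 to 105 g, lying flat on the loading deck in front of the funnel; it starts up to 25 mm off the rails' centre line and up to 0.3 rad askew to it, its x roughly along the dispenser's x (the long way in). Origin at the centre of its underside
- start_key (a joint): travel of the start key: 0 up, 6 mm fully down; springs back; about 5 N at the bottom; it counts as pressed from 4 mm
- start_key_top (a point): centre of the top of the round grey start key, 26 mm across, on the near end of the control pod's top, the only large round key; it is pressed straight down
- deepwell: bystander: deep-well plate, white, 128 x 86 x 44 mm, on the bench beside the dispenser; origin under its centre
- tipbox: bystander: cream tip box with clear lid, 122 x 84 x 62 mm, on the bench beside the dispenser; origin under its centre
- vial: bystander: amber screw-cap vial, 26 mm across and 38 mm tall, standing on a near corner of the loading deck; origin under its centre
- cup: bystander: small grey priming cup, 32 mm across and 34 mm tall, standing on the other near corner of the loading deck; origin under its centre
- rack_a: bystander: white tube rack with purple- and pink-capped tubes, 242 x 106 mm, 87 mm tall with the tubes, on the left of the bench; origin under its centre
- rack_b: bystander: small clear tube rack with dark-capped tubes, 143 x 76 mm, 77 mm tall, on the right of the bench; origin under its centre
- bottle: bystander: white reagent bottle, 66 mm across, 150 mm tall, on the bench at the left of the pump tower; origin under its centre
- pen: bystander: marker pen lying on the bench, 133 mm long; origin under its middle
There are look-alikes about, which are no part of the job. Of the things shaped like the plate, the white one is meant.

How it is judged:
On the way, in this order (a step that is already met when the one before it is completed fails the run):
1. the plate is home: against the end stop, between the rails, flat on the deck (x of plate in the frame of home between -0.003 and 0.003 m and y of plate in the frame of home between -0.004 and 0.004 m and z of plate in the frame of home between -0.002 and 0.002 m and angle between the x axis of plate and the x axis of home, either way round below 0.05 rad), for 0.2 s.
2. the start key is pressed down (value of joint start_key above 0.004 m), for 0.05 s.
At the end, for the whole second after the job is handed in: The plate lies at rest flat on the deck with its centre within 3 mm of home along the rails and 4 mm across them, square to them within 0.05 rad; the start key, pressed at least 4 mm down after the plate was home, is up again; every bystander is within 15 mm of where it started (all of step 1 and linear speed of plate below 0.01 m/s and value of joint start_key below 0.0015 m and distance of each of deepwell, tipbox, vial, cup, rack_a, rack_b, bottle, pen from where it was at the start of the episode below 0.015 m); the robot touches nothing.
It fails at once if the plate is lifted or carried (more than 4 mm off the deck) (z of plate in the frame of home above 0.004 m).
It fails at once if the plate is tipped by more than 0.06 rad, or goes off the deck (angle between plate's own z axis and vertical above 0.06 rad or z of plate in the frame of home below -0.006 m).
It fails at once if the plate or the robot knocks the dispensing head (more than 5 N) (contact force between anything else and head above 5 N).
It fails at once if the start key is pressed while the plate is not home (value of joint start_key above 0.003 m and not (x of plate in the frame of home between -0.003 and 0.003 m and y of plate in the frame of home between -0.004 and 0.004 m and z of plate in the frame of home between -0.002 and 0.002 m and angle between the x axis of plate and the x axis of home, either way round below 0.05 rad)).
It fails at once if a bystander is moved more than 15 mm, lifted or knocked over (distance of any of deepwell, tipbox, vial, cup, rack_a, rack_b, bottle, pen from where it was at the start of the episode above 0.015 m or angle between any of deepwell, tipbox, vial, cup, rack_a, rack_b, bottle's own z axis and vertical above 0.35 rad).
It also fails if it takes over 58 s, if anything falls off the work surface, if the arm or the gripper's body presses on something with over 40 N, if the wrist force passes 120 N, or if a joint passes its speed limit or range.

## Working session

There is one attempt and no reset: what is moved stays moved. The work goes in short steps, Python scripts to look and compute and a shell command to move; the robot and the scene stay as the last step left them, time stands still between calls to the robot, and variables do not carry over. Pictures are saved under pics/ and viewed, about 8 in all and at most 12, crops included, and the job is handed in when it is done.

```bash
ls; mkdir -p pics
cat > h.py <<'E'
import numpy as np, cv2
from rig import get_obs, imaging, robot
from scipy.spatial.transform import Rotation as R
def snap(c,name=None):
    im=imaging.camera(c)
    if name: cv2.imwrite(f'pics/{name}.png',im[:,:,::-1])
    return im
def cam(c):
    p=imaging.camera_params(c); K=np.array(p['camera_matrix']); r=np.array(p['rotation'])
    if r.shape!=(3,3): r=R.from_quat(r).as_matrix()
    return K,np.array(p['xyz']),r
def ray(c,px,z):
    K,t,r=cam(c); d=r@np.linalg.inv(K)@np.array([px[0],px[1],1.]); return t+d*(z-t[2])/d[2]
def proj(c,P):
    K,t,r=cam(c); v=K@(r.T@(np.asarray(P)-t)); return v[:2]/v[2]
E
python3 - <<'E'
from h import *
for c in ['scene','top']:
    im=snap(c,c+'0'); print(c,cam(c)[1],cam(c)[2].round(2).tolist())
    for t,z in [('plate',.03),('funnel',.03),('home',.03),('head',.0475),('start_key_top',.05),('vial',.03),('cup',.03),('dispenser',0)]:
        for d in imaging.tip_of(c,t)[:3]: print(t,np.round(d['pixel'],1),round(d['confidence'],2),ray(c,d['pixel'],z).round(4))
o=get_obs();print(o['time'],o['position'],o['tool_rot'],R.from_quat(o['tool_rot']).as_matrix().round(2))
a=cv2.imread('pics/scene0.png');b=cv2.imread('pics/top0.png')
E
```

```text
pics
scene [ 1.29367266 -0.59987807  1.02483028] [[0.67, 0.52, -0.53], [0.74, -0.49, 0.46], [-0.02, -0.7, -0.71]]
plate [284.  154.3] 0.96 [0.3859 0.2209 0.03  ]
plate [259.3 211.1] 0.71 [ 0.5257 -0.0023  0.03  ]
plate [401.9 209.2] 0.65 [0.7956 0.2992 0.03  ]
funnel [265.7 236.9] 0.71 [ 0.6117 -0.0529  0.03  ]
home [280.8 251.1] 0.84 [ 0.6762 -0.0563  0.03  ]
head [281.2 245.5] 0.65 [ 0.6738 -0.0524  0.0475]
start_key_top [207.6 243.3] 0.44 [ 0.5385 -0.1906  0.05  ]
start_key_top [128.8 341.9] 0.19 [ 0.6525 -0.4904  0.05  ]
vial [202.5 209.7] 0.4 [ 0.4106 -0.118   0.03  ]
cup [272.6 184.6] 0.67 [0.4682 0.0991 0.03  ]
dispenser [261.6 229.1] 0.74 [ 0.5611 -0.0257  0.    ]
top [0.46288068 0.03109129 1.57212502] [[-0.01, -1.0, 0.06], [-1.0, 0.01, -0.02], [0.02, -0.06, -1.0]]
plate [277.4 219. ] 0.94 [0.5203 0.0044 0.03  ]
plate [184.5 152.4] 0.9 [0.7622 0.3332 0.03  ]
plate [209.2 263. ] 0.81 [0.368  0.2466 0.03  ]
funnel [293.8 193.4] 0.86 [ 0.6109 -0.0553  0.03  ]
home [294.1 178.5] 0.57 [ 0.6643 -0.0571  0.03  ]
home [278.8 220.9] 0.26 [ 5.135e-01 -5.000e-04  3.000e-02]
head [293.8 172.6] 0.68 [ 0.683  -0.0554  0.0475]
start_key_top [335.6 208. ] 0.47 [ 0.5558 -0.2006  0.05  ]
vial [310.2 250.1] 0.45 [ 0.4087 -0.1104  0.03  ]
vial [292.9 175.1] 0.2 [ 0.6766 -0.053   0.03  ]
cup [249.8 235.8] 0.56 [0.4619 0.1029 0.03  ]
dispenser [288.5 207.9] 0.9 [ 0.5612 -0.0369  0.    ]
0.9 [ 0.14665415 -0.60755348  0.20189541] [ 0.70215672  0.08350699 -0.70215377  0.08356206] [[ 0.    0.23 -0.97]
 [-0.   -0.97 -0.23]
 [-1.    0.    0.  ]]
```

Run:
```python
import cv2
b=cv2.imread('pics/top0.png')[110:310,150:420]; cv2.imwrite('pics/tc.png',cv2.resize(b,None,fx=2.9,fy=2.9,interpolation=3))
b=cv2.imread('pics/scene0.png')[120:350,110:420]; cv2.imwrite('pics/sc.png',cv2.resize(b,None,fx=2.5,fy=2.5,interpolation=3))
```

```text
(no output)
```

View pics/tc.png

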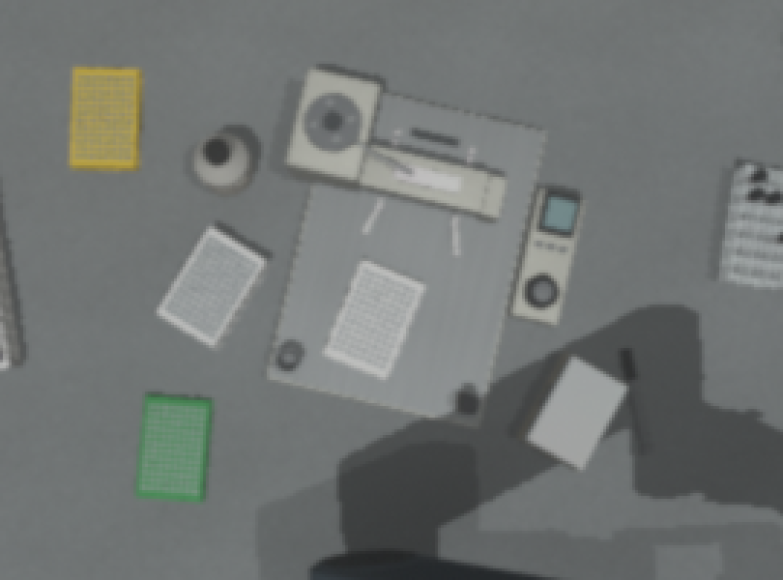

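View pics/sc.png

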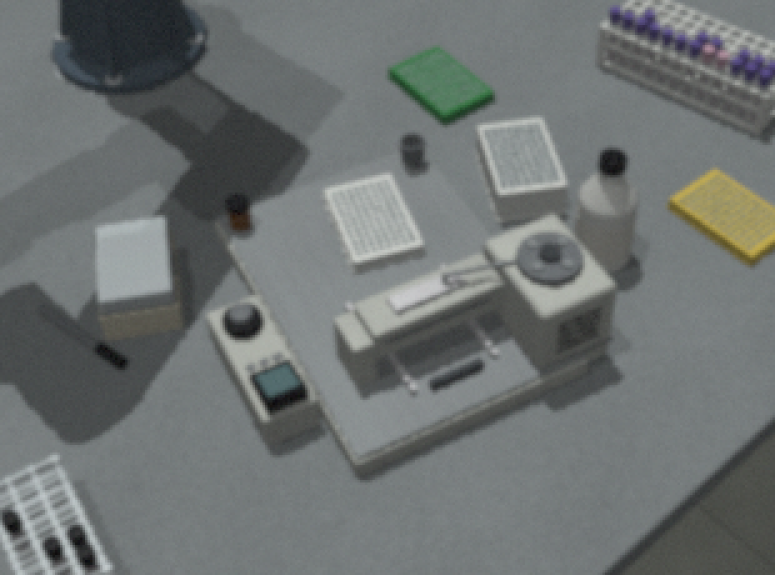

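The thing to push is the white flat plate on the deck (top px ~279,220). The look-alikes are the green plate (~209,263), the yellow plate (~185,152) and the tall white deep-well beside the deck (~223,208), none of which is on the deck. I'll go above it and look with the wrist camera.

```bash
python3 -m inch '[[50,[-5,-40,-45],[0,0,0]],[50,[-5,-40,-45],[0,0,0]],[50,[-5,-45,-40],[0,0,0]],[50,[-5,-45,-40],[0,0,0]],[50,[-5,-45,-40],[0,0,0]],[50,[-5,-45,-40],[0,0,0]],[50,[-5,-45,-35],[0,0,0]],[50,[-5,-45,-35],[0,0,0]],[50,[-5,-45,-35],[0,0,0]],[50,[0,-45,-35],[0,0,0]],[50,[0,-45,-30],[0,0,0]]]'
python3 - <<'E'
from h import *
im=snap('wrist','w1'); o=get_obs(); print(o['time'],o['position'],cam('wrist')[1],cam('wrist')[2].round(2).tolist())
for t,z in [('plate',.03),('funnel',.03),('home',.03),('start_key_top',.05)]:
    for d in imaging.tip_of('wrist',t)[:2]: print(t,np.round(d['pixel'],1),round(d['confidence'],2),ray('wrist',d['pixel'],z).round(4))
E
```

```text
time: 2.28
position: [0.4525, -0.0283, 0.2483]
tool_rot: [0.706, 0.076, -0.699, 0.084]
ft_force: [0.2, -0.6, -0.7]
grip_width: 0.05
2.325 [ 0.45370411 -0.02208328  0.24841882] [ 0.53019009 -0.00274773  0.43140812] [[0.23, -0.93, -0.27], [-0.97, -0.22, -0.07], [0.01, 0.28, -0.96]]
plate [260.9 115.3] 0.97 [0.5167 0.0066 0.03  ]
plate [ 30.2 194.6] 0.68 [0.3757 0.2351 0.03  ]
funnel [320.4  32.9] 0.89 [ 0.6056 -0.0362  0.03  ]
```

View pics/w1.png

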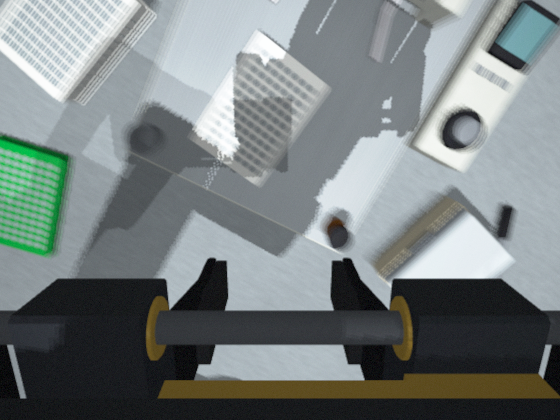

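The white plate sits centrally (~262,108) with its near corners at about (192,132) and (262,185); the rail mouth is at the top edge. The key is at (465,130). Next: square up to the dispenser and look further ahead.

```bash
python3 -m inch '[[50,[-20,0,-20],[8,0,0]],[50,[-20,0,-20],[8,0,0]],[50,[-20,0,-20],[8,0,0]],[50,[0,0,0],[0,0,0]]]'
python3 - <<'E'
from h import *
im=snap('wrist','w2'); o=get_obs(); print(o['time'],o['position'],cam('wrist')[1],cam('wrist')[2].round(2).tolist())
for t,z in [('plate',.03),('funnel',.03),('home',.03),('head',.0475),('start_key_top',.05),('dispenser',0)]:
    for d in imaging.tip_of('wrist',t)[:2]: print(t,np.round(d['pixel'],1),round(d['confidence'],2),ray('wrist',d['pixel'],z).round(4))
for d in imaging.cut_out('wrist','plate')[:2]:
    m=d['pixels'].astype(np.uint8); c=max(cv2.findContours(m,0,2)[0],key=cv2.contourArea)
    w=np.array([ray('wrist',p[0],.0444)[:2] for p in c]); r=cv2.minAreaRect((w*1000).astype(np.float32)); print(d['confidence'],r,cv2.boxPoints(r))
cv2.imwrite('pics/w2b.png',cv2.resize(im[:,:,::-1],(800,600)))
E
```

```text
time: 3.02
position: [0.509, -0.0324, 0.309]
tool_rot: [0.705, -0.08, -0.701, -0.072]
ft_force: [0.4, 0.1, -0.1]
grip_width: 0.0497
3.075 [ 0.50711318 -0.03189898  0.30777418] [ 0.58595395 -0.04745934  0.4901405 ] [[-0.21, -0.93, -0.29], [-0.98, 0.21, 0.05], [0.01, 0.29, -0.96]]
plate [253.3 168.8] 0.73 [ 0.5145 -0.0037  0.03  ]
funnel [263.7  85.5] 0.65 [ 0.6064 -0.0377  0.03  ]
funnel [418.9 111.6] 0.64 [ 0.5384 -0.2123  0.03  ]
home [271.2  20.8] 0.95 [ 0.6708 -0.0607  0.03  ]
head [269.5  14.9] 0.65 [ 0.6737 -0.0594  0.0475]
start_key_top [416.3 111.9] 0.93 [ 0.5414 -0.2015  0.05  ]
start_key_top [439.  210.8] 0.47 [ 0.4175 -0.2166  0.05  ]
dispenser [267.  131.5] 0.78 [ 0.5535 -0.0279  0.    ]
dispenser [346.7 227.6] 0.29 [ 0.4021 -0.1076  0.    ]
0.97 ((515.2598266601562, 3.4173202514648438), (83.01509094238281, 125.71235656738281), 67.09152221679688) [[441.20404  -10.34902 ]
 [557.00116  -59.283844]
 [589.3156    17.18366 ]
 [473.5185    66.118484]]
0.75 ((429.9812927246094, 222.5538787841797), (83.92048645019531, 18.607955932617188), 77.48178100585938) [[411.80362 183.60779]
 [429.9692  179.57452]
 [448.15897 261.49997]
 [429.99338 265.53323]]
```

View pics/w2b.png

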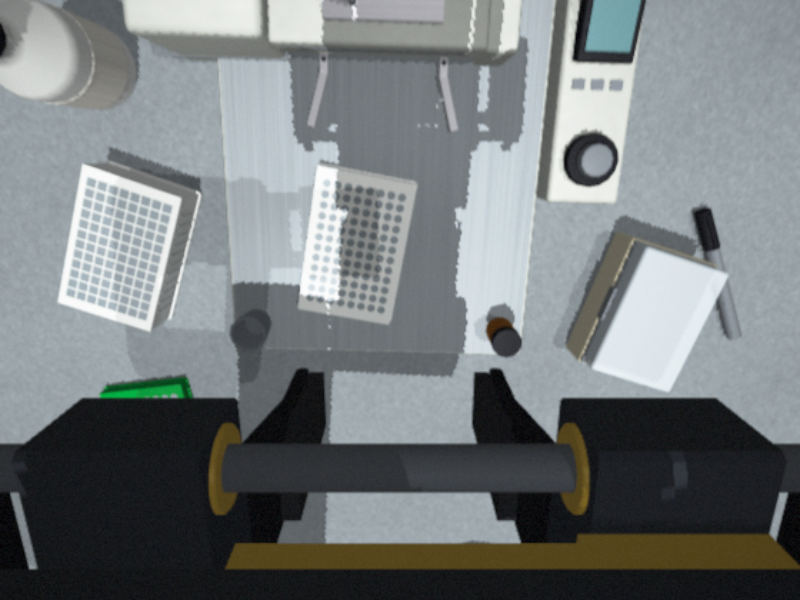

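The plate centre is at ~(357,245), yaw about -0.40. The rail mouth tips are at (312,125) and (453,129), and the key is at (597,158) in the 800x600 view. I'll fit the dispenser pose from these features.

Run:
```python
from h import *
from scipy.optimize import least_squares
o=.7
F=[((312,127),.038,(55,56)),((453,130),.038,(55,-56)),((324,60),.038,(95,47.3)),((443,60),.038,(95,-47.3)),((233,352),.03,(-141,131)),((528,352),.03,(-141,-131)),((549,201),.045,(0,-138)),((618,201),.045,(0,-198))]
W=np.array([ray('wrist',(p[0]*o,p[1]*o),z)[:2] for p,z,_ in F]);L=np.array([l for *_,l in F])/1000
f=lambda v:(v[:2]+L@np.array([[np.cos(v[2]),np.sin(v[2])],[-np.sin(v[2]),np.cos(v[2])]])-W).ravel()
s=least_squares(f,[.56,-.03,-.19],loss='soft_l1',f_scale=.003); x,y,a=s.x; print(s.x.round(4)); print((f(s.x)*1000).reshape(-1,2).round(1).tolist())
Rm=np.array([[np.cos(a),-np.sin(a)],[np.sin(a),np.cos(a)]])
for n,p in dict(home=(.124,0),funnel=(.055,0)).items(): print(n,Rm@p+[x,y])
print('plate in disp',Rm.T@(np.array([.5153,.0034])-[x,y]), -.40-a)
k=ray('wrist',(597*o,157*o),.055); print('key',k, Rm.T@(k[:2]-[x,y]))
print('tcp disp',Rm.T@(np.array(get_obs()['position'])[:2]-[x,y]))
T=R.from_quat(get_obs()['tool_rot']).as_matrix();print('tool yaw',np.arctan2(-T[1,2],-T[0,2]))
```

```text
[ 0.5495 -0.0286 -0.2306]
[[0.9, -1.4], [1.6, 0.2], [-7.9, 2.9], [-10.0, 1.4], [2.1, -7.1], [1.3, 5.6], [1.0, -0.2], [-0.5, -2.5]]
home [ 0.67024865 -0.05689791]
funnel [ 0.60307561 -0.04112505]
plate in disp [-0.04062959  0.0232813 ] -0.16936857548749543
key [ 0.54450292 -0.20174013  0.055     ] [ 0.03469355 -0.16975162]
tcp disp [-0.0415643  -0.01099813]
tool yaw -0.21421284613373284
```

```bash
cat >> h.py <<'E'
A=-0.2306; O=np.array([.5495,-.0286]); RM=np.array([[np.cos(A),-np.sin(A)],[np.sin(A),np.cos(A)]])
def st():
    o=get_obs(); T=R.from_quat(o['tool_rot']).as_matrix(); p=np.array(o['position'])
    print('t',round(o['time'],2),'disp mm',(RM.T@(p[:2]-O)*1000).round(1),'z',(p[2]*1000).round(1),'yaw rel deg',round(np.degrees(np.arctan2(-T[1,2],-T[0,2])-A),1),'q',np.round(o['q'],2),'F',np.round(o['ft_force'],1))
    return p,T
def togo(x,y,z,yaw=0):
    p,T=st(); g=np.r_[RM@np.array([x,y])/1000+O,z/1000]
    print('shift tool mm',(T.T@(g-p)*1000).round(1)); y0=np.degrees(np.arctan2(-T[1,2],-T[0,2])-A); print('turn x deg',round(-(yaw-y0),1))
def plate(c='wrist'):
    imaging.camera(c)
    for d in imaging.cut_out(c,'plate')[:3]:
        m=d['pixels'].astype(np.uint8); k=max(cv2.findContours(m,0,2)[0],key=cv2.contourArea)
        w=np.array([RM.T@(ray(c,p[0],.0444)[:2]-O) for p in k]); r=cv2.minAreaRect((w*1000).astype(np.float32)); print(round(d['confidence'],2),np.round(r[0],1),np.round(r[1],1),round(r[2],1))
E
python3 -m inch '[[60,[0,0,0],[10.1,0,0]],[60,[0,0,0],[10.1,0,0]],[60,[0,0,0],[10.1,0,0]],[60,[0,0,0],[10.1,0,0]],[60,[0,0,0],[10.1,0,0]],[60,[0,0,0],[10.1,0,0]],[60,[0,0,0],[10.1,0,0]],[60,[0,0,0],[10.1,0,0]],[60,[0,0,0],[10.1,0,0]],[60,[0,0,0],[0,0,0]]]'
python3 -c "
from h import *
togo(-33,96,120,-90)"
```

```text
time: 4.68
position: [0.4781, -0.0841, 0.3007]
tool_rot: [-0.441, 0.522, 0.462, 0.565]
ft_force: [0.9, 0.7, 0.2]
grip_width: 0.06
t 4.67 disp mm [-56.8 -70.4] z 300.7 yaw rel deg -87.3 q [-0.45  0.21  1.65  0.07  1.28  2.85] F [0.9 0.7 0.2]
shift tool mm [191.7 -28.4 152.8]
turn x deg 2.7
```

Joint 6 reached its limit, so I'll use the mirrored orientation (half a turn back).

```bash
cat >> h.py <<'E'
def goal(x,y,z,yaw=0):
    p,T=st(); g=np.r_[RM@np.array([x,y])/1000+O,z/1000]; a=A+np.radians(yaw)
    f=np.array([np.cos(a),np.sin(a),0]); X=np.array([0,0,-1.]); Z=-f; G=np.c_[X,np.cross(Z,X),Z]
    print('shift tool mm',(T.T@(g-p)*1000).round(1),'turn',np.degrees(R.from_matrix(T.T@G).as_rotvec()).round(1),'shift after turn',(G.T@(g-p)*1000).round(1))
E
python3 -m inch '[[60,[0,0,0],[-10.5,0,0]],[60,[0,0,0],[-10.5,0,0]],[60,[0,0,0],[-10.5,0,0]],[60,[0,0,0],[-10.5,0,0]],[60,[0,0,0],[-10.5,0,0]],[60,[0,0,0],[-10.5,0,0]],[60,[0,0,0],[-10.5,0,0]],[60,[0,0,0],[-10.5,0,0]],[60,[0,0,0],[-10.5,0,0]],[60,[0,0,0],[-10.5,0,0]],[60,[0,0,0],[-10.5,0,0]],[60,[0,0,0],[-10.5,0,0]]]'
python3 -c "
from h import *
goal(-33,96,120,90)"
```

```text
time: 6.18
position: [0.4796, -0.0732, 0.3003]
tool_rot: [0.7, 0.195, -0.67, 0.155]
ft_force: [0.4, 0.2, 0.4]
grip_width: 0.0601
t 6.17 disp mm [-57.9 -59.4] z 300.3 yaw rel deg 41.8 q [-0.43  0.22  1.65  0.07  1.28  0.62] F [0.4 0.2 0.4]
shift tool mm [ 190.9  -91.  -111.9] turn [-48.1  -4.    1.1] shift after turn [ 180.3   24.9 -155.4]
```

```bash
python3 -m inch '[[60,[0,0,0],[-9.6,-0.8,0.2]],[60,[0,0,0],[-9.6,-0.8,0.2]],[60,[0,0,0],[-9.6,-0.8,0.2]],[60,[0,0,0],[-9.6,-0.8,0.2]],[60,[0,0,0],[-9.6,-0.8,0.2]],[60,[0,6,-39],[0,0,0]],[60,[0,6,-39],[0,0,0]],[60,[0,6,-39],[0,0,0]],[60,[0,6,-39],[0,0,0]],[60,[40,0,0],[0,0,0]],[60,[0,0,0],[0,0,0]]]'
python3 -c "
from h import *
goal(-33,96,120,90)"
```

```text
time: 7.55
position: [0.5357, 0.0917, 0.2596]
tool_rot: [0.543, 0.453, -0.542, 0.454]
ft_force: [-0.4, -1.2, 0.9]
grip_width: 0.0599
t 7.55 disp mm [-40.9 114. ] z 259.6 yaw rel deg 93.0 q [-0.04  0.35  1.57  0.    1.22  0.14] F [-0.4 -1.2  0.9]
shift tool mm [139.6   6.7  18.5] turn [ 3.  -0.  -0.1] shift after turn [139.6   7.9  18. ]
```

```bash
python3 -m inch '[[60,[45,2,5],[3,0,0]],[60,[45,2,5],[0,0,0]],[60,[45,2,5],[0,0,0]],[60,[0,0,0],[0,0,0]]]'
python3 -c "
from h import *
goal(-33,97,36,90)
im=snap('scene','s1'); cv2.imwrite('pics/s1c.png',cv2.resize(im[130:290,180:380,::-1],None,fx=3.7,fy=3.7,interpolation=3))"
```

```text
time: 8.05
position: [0.546, 0.0767, 0.1285]
tool_rot: [0.559, 0.436, -0.549, 0.443]
ft_force: [-0.3, 0.4, -0.0]
grip_width: 0.0601
t 8.05 disp mm [-27.5 101.7] z 128.5 yaw rel deg 90.0 q [-0.06  0.52  1.7   0.    0.9   0.16] F [-0.3  0.4 -0. ]
shift tool mm [92.4 -7.   5.1] turn [ 0.  -0.2 -0.9] shift after turn [92.5 -5.5  4.7]
```

View pics/s1c.png

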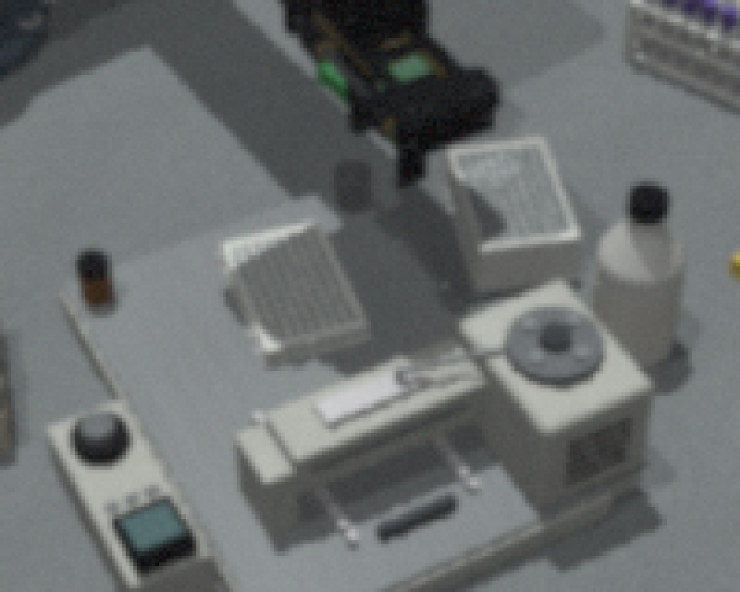

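The hand is left of the plate, between cup and deepwell, and clear of both. Next I descend and push right.

```bash
python3 -m inch '[[60,[40,-3,2],[0,0,-0.5]],[60,[35,-2,2],[0,0,-0.4]],[60,[14,0,1],[0,0,0]],[60,[3,0,0],[0,0,0]]]'
python3 -c "
from h import *
goal(-33,97,35,90)
plate('top')"
```

```text
time: 8.6
position: [0.556, 0.0735, 0.0482]
tool_rot: [0.563, 0.434, -0.544, 0.446]
ft_force: [-0.0, -0.3, -0.7]
grip_width: 0.0601
t 8.6 disp mm [-17.  100.8] z 48.2 yaw rel deg 90.1 q [-0.07  0.66  1.74  0.01  0.71  0.15] F [-0.  -0.3 -0.7]
shift tool mm [ 12.7 -16.4   3.9] turn [ 0.1 -0.6 -1.7] shift after turn [ 13.2 -16.    3.8]
0.86 [-39.   10.4] [ 64.7 128. ] 84.0
0.69 [130.2 393.7] [125.1  84.9] 12.7
0.62 [-201.4  228.1] [43.1 82.8] 5.4
```

```bash
python3 -m inch '[[60,[6,-8,2],[0,-0.3,-0.9]],[60,[6,-8,2],[0,-0.3,-0.8]],[60,[0,0,0],[0,0,0]]]'
python3 -c "
from h import *
goal(-33,97,35,90)"
```

```text
time: 9.07
position: [0.54, 0.0733, 0.0377]
tool_rot: [0.554, 0.439, -0.553, 0.441]
ft_force: [-0.1, 0.1, -0.5]
grip_width: 0.0602
t 9.07 disp mm [-32.6  97.1] z 37.7 yaw rel deg 90.1 q [-0.07  0.67  1.76 -0.    0.71  0.16] F [-0.1  0.1 -0.5]
shift tool mm [ 2.7 -0.4  0.1] turn [ 0.1  0.  -0.1] shift after turn [ 2.7 -0.4  0.1]
```

```bash
python3 -m inch '[[60,[2,0,5],[0,0,0]],[60,[0,0,5],[0,0,0]],[60,[0,0,5],[0,0,0]],[60,[0,0,5],[0,0,0]],[60,[0,0,5],[0,0,0]],[60,[0,0,5],[0,0,0]],[60,[0,0,5],[0,0,0]],[60,[0,0,0],[0,0,0]]]'
python3 -c "
from h import *
goal(-33,52,35,90)
plate('top');plate('scene')
im=snap('scene'); cv2.imwrite('pics/s2c.png',cv2.resize(im[130:290,180:380,::-1],None,fx=3.7,fy=3.7,interpolation=3))"
```

```text
time: 10.07
position: [0.532, 0.0362, 0.0358]
tool_rot: [0.554, 0.438, -0.553, 0.441]
ft_force: [0.0, -0.3, -0.1]
grip_width: 0.0604
t 10.07 disp mm [-31.8  59.1] z 35.8 yaw rel deg 90.1 q [-0.14  0.66  1.8  -0.    0.68  0.09] F [ 0.  -0.3 -0.1]
shift tool mm [ 0.8 -1.2  7.1] turn [ 0.1  0.  -0.2] shift after turn [ 0.8 -1.2  7.1]
0.98 [131.5 395.9] [122.   81.1] 13.1
0.64 [-12.4 -19. ] [12.  51.3] 88.4
0.75 [167.9 376.1] [129.1  94.1] 10.8
0.72 [-196.4  205.5] [125.9  89.3] 6.7
0.71 [-27.7  17.6] [ 85.8 139.8] 80.5
```

View pics/s2c.png

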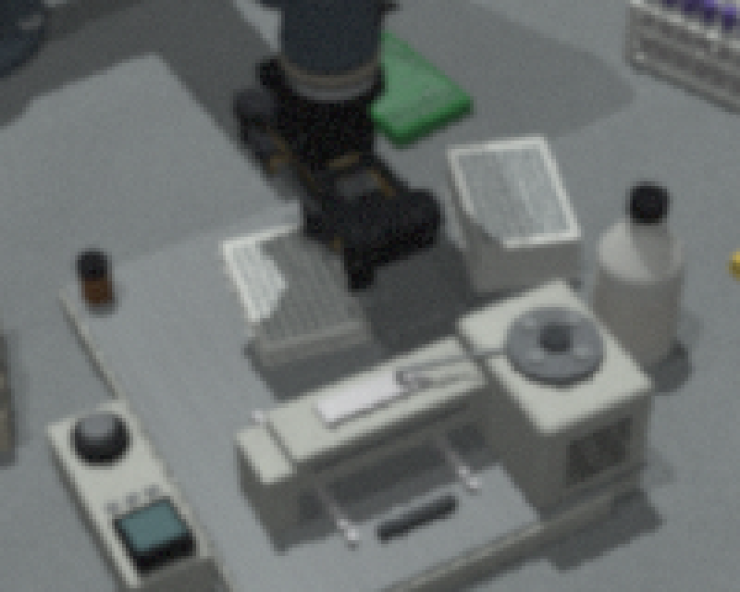

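```bash
python3 -m inch '[[60,[1,-1,4],[0,0,0]],[60,[0,0,4],[0,0,0]],[60,[0,0,0],[0,0,0]]]'
python3 -c "
from h import *
st()
im=snap('top','t2');a=snap('scene','s3')
b=cv2.resize(im[170:260,230:350,::-1],None,fx=6.5,fy=6.5,interpolation=3);cv2.imwrite('pics/t2c.png',b)"
```

```text
time: 10.7
position: [0.5291, 0.029, 0.0347]
tool_rot: [0.554, 0.439, -0.553, 0.441]
ft_force: [-0.2, -0.3, 0.8]
grip_width: 0.0603
t 10.7 disp mm [-33.1  51.4] z 34.7 yaw rel deg 90.2 q [-0.16  0.66  1.8  -0.    0.67  0.07] F [-0.2 -0.3  0.8]
```

View pics/t2c.png

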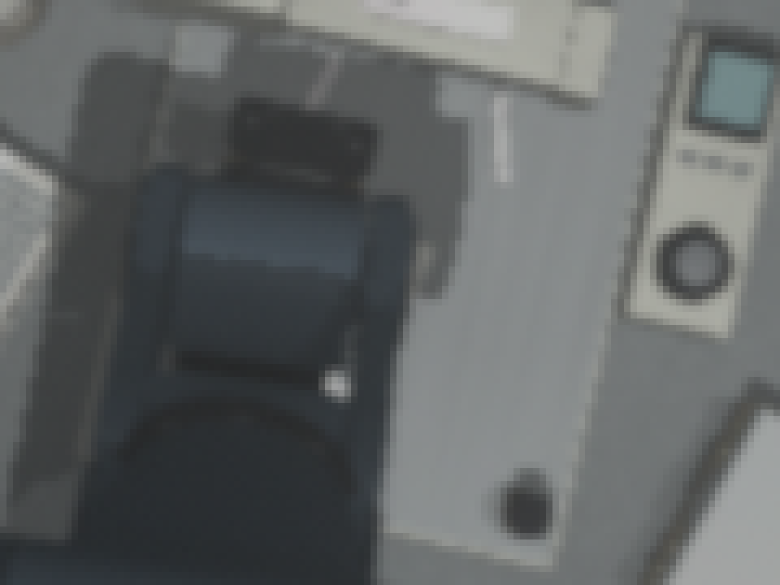

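The arm hides the plate from above (only the far-right corner shows, ~(425,265) in the crop). I'll use the scene view with an overlay of the expected squared plate.

```bash
cat >> h.py <<'E'
def corners(x,y,yaw,z=.0444):
    c,s=np.cos(yaw),np.sin(yaw); q=np.array([[63.9,42.75],[63.9,-42.75],[-63.9,-42.75],[-63.9,42.75]])@np.array([[c,s],[-s,c]])+[x,y]
    return [np.r_[RM@(p/1000)+O,z] for p in q]
def over(c,im,x,y,yaw,box,f,name,extra=()):
    (c0,r0,c1,r1)=box; b=np.ascontiguousarray(cv2.resize(im[r0:r1,c0:c1,::-1],None,fx=f,fy=f,interpolation=3))
    P=lambda w:tuple(int(v) for v in ((proj(c,w)-[c0,r0]+.5)*f))
    q=[P(w) for w in corners(x,y,yaw)]
    cv2.polylines(b,[np.array(q)],True,(0,0,255),1)
    for e in extra: cv2.circle(b,P(e),4,(0,255,0),1)
    cv2.imwrite(f'pics/{name}.png',b)
E
python3 -c "
from h import *
a=cv2.imread('pics/s3.png')[:,:,::-1]
w=lambda x,y,z:np.r_[RM@np.array([x/1000,y/1000])+O,z]
over('scene',a,-39,0,0,(200,170,330,270),6,'s3c',[w(55,56,.038),w(55,-56,.038),w(188,0,.04),w(231,-131,.03),w(-141,-131,.03)])"
```

```text
(no output)
```

View pics/s3c.png

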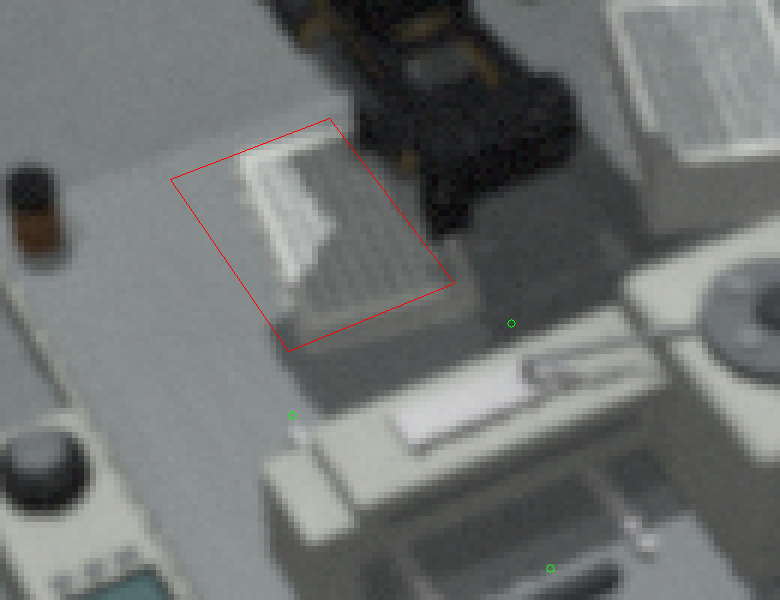

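```bash
python3 -c "
from h import *
for p in [(243,155),(285,315),(478,272),(330,125)]:
    q=(p[0]/6+200-.5,p[1]/6+170-.5); print(p,(RM.T@(ray('scene',q,.0444)[:2]-O)*1000).round(1))
f=lambda x,y,z:((proj('scene',np.r_[RM@np.array([x/1000,y/1000])+O,z])-[200,170]+.5)*6).round()
print('fingers',f(-33-37,51,.036),f(-33+37,51,.036))
p,T=st();print(T.round(2))
"
```

```text
(243, 155) [-101.    -5.2]
(285, 315) [  4.  -34.3]
(478, 272) [23.9 55.6]
(330, 125) [-98.9  40.9]
fingers [376. 166.] [449. 261.]
t 10.8 disp mm [-33.   51.6] z 34.7 yaw rel deg 90.2 q [-0.16  0.66  1.8  -0.    0.67  0.07] F [ 0.3 -0.5 -0.6]
[[ 0.    0.97 -0.23]
 [-0.   -0.23 -0.97]
 [-1.    0.    0.  ]]
```

```bash
python3 -c "
from h import *
a=cv2.imread('pics/s1.png');b=cv2.imread('pics/s3.png')
f=lambda i:cv2.resize(i[170:250,215:305],None,fx=4.4,fy=4.4,interpolation=3)
P=lambda w:tuple(int(v) for v in ((proj('scene',w)-[215,170]+.5)*4.4))
A1,B=np.ascontiguousarray(f(a)),np.ascontiguousarray(f(b))
cv2.polylines(A1,[np.array([P(w) for w in corners(-40.6,23.3,-.169)])],True,(0,0,255),1)
for x in (-70,4):
  for dy in (42,51,61):
    cv2.circle(B,P(np.r_[RM@np.array([x/1000,dy/1000])+O,.0444]),2,(0,255,0),-1)
cv2.imwrite('pics/cmp.png',np.hstack([A1,B]))"
```

```text
(no output)
```

View pics/cmp.png

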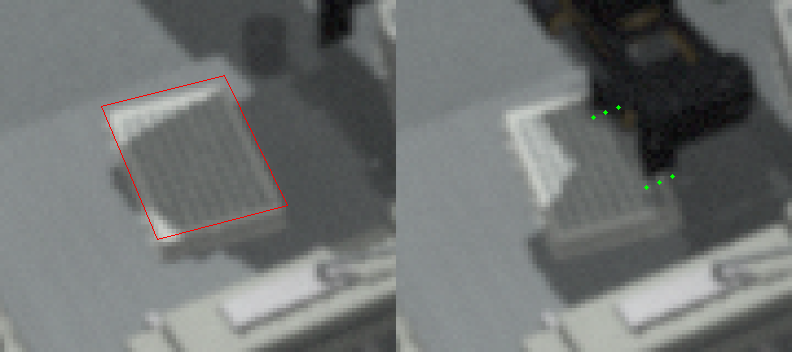

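The plate has barely moved, about 3 mm. The open fingers' tips evidently sit higher than the TCP and slid across its top. I'll lift, go back left, feel for the deck, and push from lower down.

```bash
python3 -m inch '[[60,[-12,0,0],[0,0,0]],[60,[0,0,-16],[0,0,0]],[60,[0,0,-16],[0,0,0]],[60,[0,0,-14],[0,0,0]],[60,[0,0,0],[0,0,0]],[60,[12,0,0],[0,0,0]],[60,[0,0,0],[0,0,0]]]'
python3 -c "
from h import *
goal(-33,97,32,90);plate('top')"
```

```text
time: 11.68
position: [0.5402, 0.0786, 0.0348]
tool_rot: [0.554, 0.44, -0.552, 0.442]
ft_force: [-0.8, 0.0, 0.4]
grip_width: 0.0602
t 11.68 disp mm [-33.6 102.2] z 34.8 yaw rel deg 90.3 q [-0.06  0.67  1.76 -0.    0.7   0.17] F [-0.8  0.   0.4]
shift tool mm [2.8 0.5 5.2] turn [ 0.3  0.  -0.2] shift after turn [2.8 0.6 5.2]
0.77 [-39.6  17.1] [ 80.5 133.4] 80.7
0.73 [131.2 394.3] [129.1  82.9] 10.6
0.59 [-194.9  230.1] [31.4 80.3] 12.5
```

```bash
for i in 1 2 3 4; do python3 -m inch '[[60,[3,0,0],[0,0,0]],[60,[0,0,0],[0,0,0]]]' | egrep 'pos|force'; done
```

```text
position: [0.5411, 0.0777, 0.0324]
ft_force: [-0.0, -0.1, 0.7]
position: [0.5413, 0.0774, 0.0293]
ft_force: [0.3, -0.7, -0.6]
position: [0.5414, 0.0774, 0.0262]
ft_force: [-0.3, -0.4, -0.2]
position: [0.5414, 0.0775, 0.023]
ft_force: [-0.9, 0.3, -0.3]
```

```bash
for i in 1 2 3; do python3 -m inch '[[60,[2,0,0],[0,0,0]],[60,[0,0,0],[0,0,0]]]' | egrep 'pos|force'; done
```

```text
position: [0.5414, 0.0775, 0.0208]
ft_force: [-0.7, -1.0, 0.2]
position: [0.5415, 0.0775, 0.0187]
ft_force: [-0.9, -0.2, 0.4]
position: [0.5415, 0.0775, 0.0166]
ft_force: [-0.1, 0.1, 0.4]
```

```bash
for i in 1 2 3; do python3 -m inch '[[60,[1.5,0,0],[0,0,0]],[60,[0,0,0],[0,0,0]]]' | egrep 'pos|force'; done; python3 -c "
from h import *
st();a=snap('scene','s4');w=lambda x,y,z:np.r_[RM@np.array([x/1000,y/1000])+O,z]
over('scene',a,-39.6,17,-.16,(215,150,325,235),7,'s4c',[w(-33-37,102,.03),w(-33+37,102,.03)])"
```

```text
position: [0.5415, 0.0775, 0.015]
ft_force: [-0.6, -0.5, 0.2]
position: [0.5416, 0.0775, 0.0134]
ft_force: [0.8, 0.5, -0.5]
position: [0.5415, 0.0775, 0.0118]
ft_force: [-0.0, 0.8, 0.3]
t 14.28 disp mm [-32.  101.5] z 11.8 yaw rel deg 90.2 q [-0.06  0.72  1.77 -0.    0.65  0.17] F [-0.   0.8  0.3]
```

View pics/s4c.png

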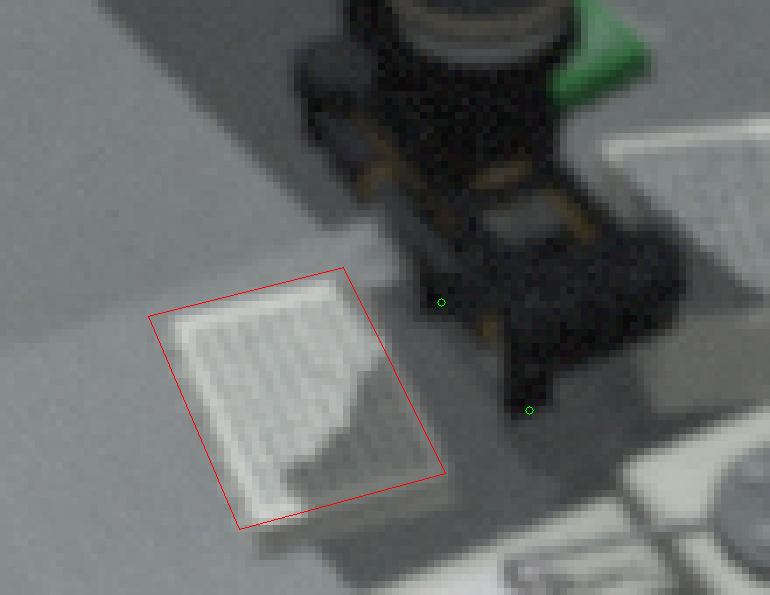

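```bash
for i in 1 2 ; do python3 -m inch '[[60,[1.5,0,0],[0,0,0]],[60,[0,0,0],[0,0,0]]]' | egrep 'pos|force'; done
```

```text
position: [0.5417, 0.0775, 0.0103]
ft_force: [0.1, 0.3, 0.8]
position: [0.5421, 0.0775, 0.0102]
ft_force: [-0.9, 0.5, -1.4]
```

```bash
for i in 1 ; do python3 -m inch '[[60,[2,0,0],[0,0,0]],[60,[0,0,0],[0,0,0]]]' | egrep 'pos|force'; done; python3 -c "
from h import *
goal(-36,52,14,90)"
```

```text
position: [0.5425, 0.0775, 0.0103]
ft_force: [-0.8, 0.4, -0.5]
t 15.07 disp mm [-31.  101.7] z 10.3 yaw rel deg 90.2 q [-0.06  0.72  1.77 -0.    0.64  0.17] F [-0.8  0.4 -0.5]
shift tool mm [-3.8 -5.1 49.6] turn [ 0.2 -0.  -0.5] shift after turn [-3.7 -5.  49.7]
```

```bash
python3 -m inch '[[60,[-0.5,-2,6],[0,0,-0.3]],[60,[0,-2,6],[0,0,0]],[60,[0,-1,5],[0,0,0]],[60,[0,0,4],[0,0,0]],[60,[0,0,4],[0,0,0]],[60,[0,0,4],[0,0,0]],[60,[0,0,4],[0,0,0]],[60,[0,0,0],[0,0,0]]]'
python3 -c "
from h import *
goal(-36,52,11,90);plate('scene')"
```

```text
time: 16.08
position: [0.5288, 0.044, 0.0098]
tool_rot: [0.554, 0.44, -0.553, 0.44]
ft_force: [0.0, -0.1, 1.0]
grip_width: 0.06
t 16.07 disp mm [-36.7  66. ] z 9.8 yaw rel deg 90.2 q [-0.13  0.71  1.81  0.    0.62  0.1 ] F [ 0.  -0.1  1. ]
shift tool mm [-1.2  0.7 14. ] turn [ 0.2 -0.  -0.1] shift after turn [-1.2  0.7 14. ]
0.96 [-177.1  227.3] [ 76.5 134.1] 56.9
0.85 [166.8 373.5] [127.9  93.8] 10.8
0.65 [-22.2   6.5] [ 91.8 140.3] 86.8
```

```bash
python3 -m inch '[[60,[-0.5,0,3],[0,0,0]],[60,[-0.5,0,3],[0,0,0]],[60,[0,0,0],[0,0,0]]]'
python3 -c "
from h import *
goal(-36,52,11,90);plate('scene')
a=snap('scene','s5')
over('scene',a,-38,0,0,(200,160,325,250),6,'s5c',[])"
```

```text
time: 16.55
position: [0.5274, 0.0382, 0.0107]
tool_rot: [0.554, 0.44, -0.553, 0.44]
ft_force: [1.1, 0.8, -0.5]
grip_width: 0.0601
t 16.55 disp mm [-36.7  60. ] z 10.7 yaw rel deg 90.2 q [-0.14  0.71  1.81  0.    0.62  0.09] F [ 1.1  0.8 -0.5]
shift tool mm [-0.3  0.7  8. ] turn [ 0.2 -0.  -0.1] shift after turn [-0.3  0.7  8. ]
0.74 [-21.3   1.9] [ 90.9 140. ] 89.6
0.74 [-181.6  226.7] [ 74.3 139.1] 59.0
0.56 [166.1 374.1] [128.6  95.1] 10.9
```

View pics/s5c.png

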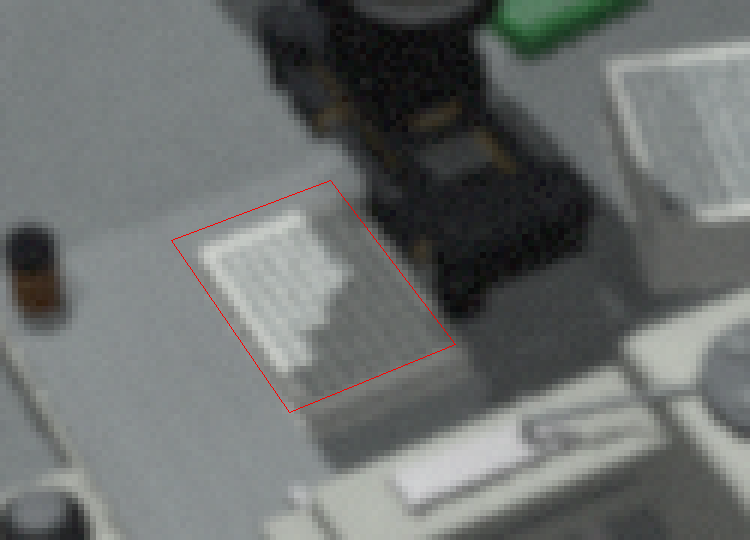

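```bash
python3 -m inch '[[60,[0,0,4],[0,0,0]],[60,[0,0,3],[0,0,0]],[60,[0,0,0],[0,0,0]],[60,[0,0,-15],[0,0,0]],[60,[0,0,-15],[0,0,0]],[60,[0,0,-10],[0,0,0]],[60,[-40,0,0],[0,0,0]],[60,[-50,0,0],[0,0,0]],[50,[-50,0,0],[0,0,0]],[50,[0,0,0],[0,0,0]]]'
python3 -c "
from h import *
goal(-120,0,120,0);plate('top');plate('scene')"
```

```text
time: 17.95
position: [0.5356, 0.0772, 0.1538]
tool_rot: [0.552, 0.442, -0.552, 0.441]
ft_force: [1.5, 0.4, 0.5]
grip_width: 0.0515
t 17.95 disp mm [-37.7  99.8] z 153.8 yaw rel deg 90.5 q [-0.06  0.48  1.69  0.    0.97  0.16] F [1.5 0.4 0.5]
shift tool mm [ 33.8 -83.2  99.1] turn [90.5 -0.   0. ] shift after turn [33.8 99.8 82.3]
0.79 [-240.8  222.7] [123.7  82.7] 8.7
0.77 [131.2 394.7] [128.6  84. ] 10.6
0.62 [-30.9  -2. ] [126.4  83. ] 1.2
0.63 [-142.1  220.7] [13.3 55.7] 7.5
0.58 [166.2 372.7] [127.4  93.2] 12.1
0.57 [-20.2  -4.6] [ 90.2 138.1] 88.9
```

Plate is now squared: about (-33,-2) mm, yaw ~1°, in the dispenser frame. Next I go behind it.

```bash
python3 -m inch '[[50,[0,-28,33],[10,0,0]],[50,[0,-33,27],[10,0,0]],[50,[0,-35,20],[10,0,0]],[50,[0,0,0],[10,0,0]],[50,[0,0,0],[10,0,0]],[50,[0,0,0],[10,0,0]],[50,[0,0,0],[10,0,0]],[50,[0,0,0],[10,0,0]],[50,[0,0,0],[10,0,0]],[50,[0,0,0],[0,0,0]]]'
python3 -c "
from h import *
goal(-122,-1,60,0);plate('wrist')"
```

```text
time: 19.4
position: [0.3994, 0.0426, 0.1361]
tool_rot: [-0.683, 0.097, 0.718, 0.097]
ft_force: [-0.2, 0.6, 0.5]
grip_width: 0.0498
t 19.4 disp mm [-162.4   35. ] z 136.1 yaw rel deg -2.5 q [-0.17  0.37  2.   -0.    0.82  1.67] F [-0.2  0.6  0.5]
shift tool mm [ 74.1  33.7 -45.7] turn [-2.5  2.9 -0.3] shift after turn [ 76.1  36.  -40.4]
0.96 [-196.5  208. ] [58.4 82.4] 8.6
```

```bash
python3 -m inch '[[50,[0,18,-20],[-2.5,2.9,0]],[50,[20,18,-20],[0,0,0]],[50,[40,0,0],[0,0,0]],[50,[0,0,0],[0,0,0]]]'
python3 -c "
from h import *
goal(-122,-1,14,0)
im=snap('wrist','w3')
for d in imaging.cut_out('wrist','plate')[:2]: print(d['confidence'],d['box'])"
```

```text
time: 20.0
position: [0.4307, -0.0038, 0.0736]
tool_rot: [0.704, -0.079, -0.702, -0.075]
ft_force: [0.9, -0.4, 0.2]
grip_width: 0.0497
t 20.0 disp mm [-121.4   -3. ] z 73.6 yaw rel deg 0.7 q [-0.27  0.51  2.03 -0.01  0.6   1.53] F [ 0.9 -0.4  0.2]
shift tool mm [59.6 -2.3  0.8] turn [ 0.7 -0.2 -0.3] shift after turn [59.6 -2.   0.6]
0.81 [14.4, 342.7, 26.5, 110.0]
0.56 [279.4, 100.4, 160.8, 200.8]
```

```bash
python3 -m inch '[[50,[28,-1,0],[0.7,0,0]],[50,[22,-1,0],[0,0,0]],[50,[0,0,0],[0,0,0]]]'
for i in 1 2 3; do python3 -m inch '[[50,[3,0,0],[0,0,0]],[50,[0,0,0],[0,0,0]]]' | egrep 'pos|force'; done
python3 -c "
from h import *
goal(50,0,14,0)"
```

```text
time: 20.48
position: [0.4382, -0.0028, 0.0293]
tool_rot: [0.709, -0.083, -0.696, -0.077]
ft_force: [0.8, -0.2, 0.1]
grip_width: 0.0498
position: [0.4399, -0.0029, 0.0286]
ft_force: [-0.3, 0.3, 0.1]
position: [0.4407, -0.0031, 0.0266]
ft_force: [0.3, -0.7, -0.7]
position: [0.4408, -0.0032, 0.0235]
ft_force: [0.1, -0.2, 0.1]
t 21.23 disp mm [-1.116e+02 -1.000e-01] z 23.5 yaw rel deg 0.3 q [-0.26  0.63  2.05 -0.01  0.44  1.55] F [ 0.1 -0.2  0.1]
shift tool mm [  14.     0.6 -161.3] turn [ 0.3 -1.6 -0.3] shift after turn [ 9.500e+00 -1.000e-01 -1.616e+02]
```

```bash
python3 -m inch '[[50,[0,0,8],[0,-1.6,0]],[50,[3,0,0],[0,0,0]],[50,[0,0,0],[0,0,0]]]'| egrep 'pos|force'
for i in 1 2 3; do python3 -m inch '[[50,[2.5,0,0],[0,0,0]],[50,[0,0,0],[0,0,0]]]' | egrep 'pos|force'; done
python3 -c "
from h import *
goal(50,0,14,0)"
```

```text
position: [0.4323, -0.0013, 0.0199]
ft_force: [-0.2, 0.8, -0.4]
position: [0.4323, -0.0013, 0.0171]
ft_force: [1.1, -0.1, -0.2]
position: [0.4323, -0.0013, 0.0144]
ft_force: [0.0, 0.4, -0.1]
position: [0.4323, -0.0013, 0.0118]
ft_force: [-0.6, -0.2, -0.2]
t 22.35 disp mm [-120.3   -0.2] z 11.8 yaw rel deg 0.3 q [-0.26  0.65  2.05 -0.01  0.44  1.55] F [-0.6 -0.2 -0.2]
shift tool mm [  -2.7    0.6 -170.3] turn [ 0.3  0.2 -0.4] shift after turn [  -2.2   -0.2 -170.3]
```

```bash
python3 -m inch '[[50,[0,0,-8],[0,0,0]],[50,[0,0,-8],[0,0,0]],[50,[0,0,-8],[0,0,0]],[50,[0,0,-8],[0,0,0]],[50,[0,0,-8],[0,0,0]],[50,[0,0,-8],[0,0,0]],[50,[0,0,-8],[0,0,0]],[50,[0,0,0],[0,0,0]]]'
python3 -c "
from h import *
goal(50,0,12,0);plate('scene');plate('top')
im=snap('wrist','w4');s=snap('scene','s6')
a=cv2.resize(im[:300,:,::-1],(500,268));b=cv2.resize(s[150:290,190:370,::-1],(500,389));cv2.imwrite('pics/c6.png',np.vstack([a,b])[:600])"
```

```text
time: 23.35
position: [0.4917, -0.015, 0.0117]
tool_rot: [-0.702, 0.082, 0.703, 0.078]
ft_force: [-0.2, -0.1, 0.8]
grip_width: 0.0502
t 23.35 disp mm [-59.3  -0. ] z 11.7 yaw rel deg 0.3 q [-0.25  0.68  1.9  -0.01  0.56  1.55] F [-0.2 -0.1  0.8]
shift tool mm [  -0.4    0.5 -109.3] turn [ 0.3  0.1 -0.4] shift after turn [  -0.3   -0.  -109.3]
0.86 [-202.4  203.1] [137.3  92.8] 7.5
0.67 [16.3 -4.6] [ 85.4 114.4] 89.4
0.63 [166.8 372.8] [127.5  92.4] 10.5
0.73 [129.2 394.3] [124.5  83.1] 9.2
0.61 [39.3 -1. ] [86.2 89.2] 1.0
```

View pics/c6.png

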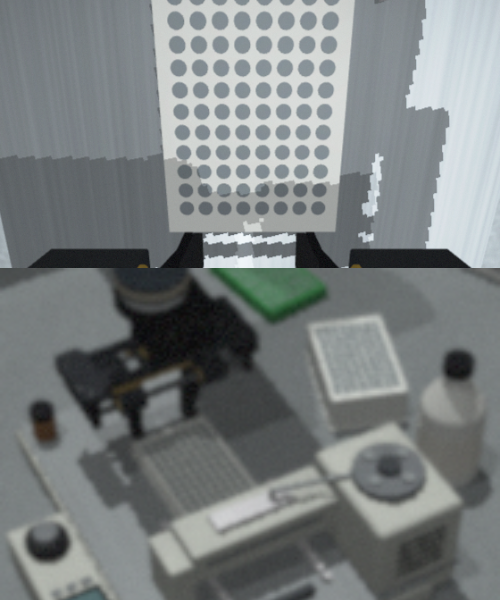

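Both fingers bear on the near end, and the plate is square, centred and entering the funnel. Continuing (no more picture views left, so I'll use numbers).

```bash
python3 -m inch '[[50,[0,0,-6],[0,0,0]],[50,[0,0,-6],[0,0,0]],[50,[0,0,-6],[0,0,0]],[50,[0,0,-6],[0,0,0]],[50,[0,0,-6],[0,0,0]],[50,[0,0,-6],[0,0,0]]]' | egrep 'pos|force'
python3 -m inch '[[50,[0,0,-6],[0,0,0]],[50,[0,0,-6],[0,0,0]],[50,[0,0,-6],[0,0,0]],[50,[0,0,-6],[0,0,0]],[50,[0,0,-6],[0,0,0]]]' | egrep 'pos|force'
python3 -c "
from h import *
goal(50,0,12,0)"
```

```text
position: [0.5267, -0.023, 0.0114]
ft_force: [0.4, 0.3, 0.6]
position: [0.558, -0.0302, 0.0112]
ft_force: [-0.7, 1.1, -0.8]
t 25.02 disp mm [8.6 0.4] z 11.2 yaw rel deg 0.3 q [-0.25  0.73  1.73 -0.01  0.69  1.55] F [-0.7  1.1 -0.8]
shift tool mm [ -1.    0.6 -41.4] turn [ 0.3  0.3 -0.4] shift after turn [ -0.8   0.4 -41.4]
```

```bash
python3 -m inch '[[50,[0,0,-5],[0,0,0]],[50,[0,0,-5],[0,0,0]],[50,[0,0,-5],[0,0,0]],[50,[0,0,-5],[0,0,0]],[50,[0,0,-5],[0,0,0]],[50,[0,0,-5],[0,0,0]]]' | egrep 'pos|force'
for i in 1 2 3; do python3 -m inch '[[50,[0,0,-3],[0,0,0]]]' | egrep 'pos|force'; done
python3 -c "
from h import *
goal(50,0,12,0)"
```

```text
position: [0.589, -0.0374, 0.0109]
ft_force: [-0.6, -0.2, 0.7]
position: [0.5924, -0.0381, 0.0109]
ft_force: [-1.1, -0.4, 0.1]
position: [0.5954, -0.0388, 0.0108]
ft_force: [-0.4, -1.2, 0.8]
position: [0.5984, -0.0395, 0.0108]
ft_force: [-0.6, -0.0, 1.2]
t 26.15 disp mm [50.1  0.6] z 10.8 yaw rel deg 0.3 q [-0.25  0.76  1.62 -0.01  0.76  1.55] F [-0.6 -0.   1.2]
shift tool mm [-1.2  0.6  0.1] turn [ 0.3  0.3 -0.4] shift after turn [-1.2  0.6  0.1]
```

```bash
for i in 1 2 3 4 5; do python3 -m inch '[[50,[0,0,-1.5],[0,0,0]]]' | egrep 'pos|force'; done
python3 -c "
from h import *
st()
imaging.camera('wrist')
for c in ['wrist']:
  for d in imaging.cut_out(c,'plate')[:2]: print(d['confidence'],d['box'])
for c in ['scene','top']:
  imaging.camera(c)
  for t in ['plate','home','funnel']:
    for d in imaging.tip_of(c,t)[:2]: print(c,t,d['confidence'],np.round(RM.T@(ray(c,d['pixel'],.03)[:2]-O)*1000,1))"
```

```text
position: [0.6001, -0.0399, 0.0108]
ft_force: [0.4, -0.1, 0.5]
position: [0.6015, -0.0402, 0.0108]
ft_force: [-0.1, 0.4, -0.2]
position: [0.6017, -0.0402, 0.0106]
ft_force: [-4.8, 0.3, 2.1]
position: [0.6017, -0.0402, 0.0105]
ft_force: [-3.7, 1.3, 3.1]
position: [0.6016, -0.0402, 0.0103]
ft_force: [-4.5, 0.6, 3.3]
t 26.77 disp mm [53.4  0.7] z 10.3 yaw rel deg 0.2 q [-0.25  0.77  1.61 -0.01  0.78  1.56] F [-4.5  0.6  3.3]
0.66 [285.6, 232.2, 196.3, 68.0]
scene plate 0.95 [157.6 378.2]
scene plate 0.82 [126.3  -6.1]
scene home 0.91 [129.2   0.5]
scene funnel 0.65 [57.2 -4.8]
scene funnel 0.63 [  16.8 -162.3]
top plate 0.91 [124.3 396.1]
top plate 0.6 [124.7   4.6]
top home 0.71 [-88.4 526.1]
```

Firm contact at the stop (about 4.5 N, no further advance). One firmer nudge, then back off straight and up.

```bash
python3 -m inch '[[50,[0,0,-3],[0,0,0]],[50,[0,0,-3],[0,0,0]]]' | egrep 'pos|force'
python3 -m inch '[[50,[0,0,12],[0,0,0]],[50,[0,0,15],[0,0,0]],[50,[0,0,15],[0,0,0]],[50,[0,0,0],[0,0,0]],[50,[-40,0,0],[0,0,0]],[50,[-50,0,0],[0,0,0]],[0,[-50,0,0],[0,0,0]],[0,[-20,0,0],[0,0,0]],[0,[0,0,0],[0,0,0]]]' | egrep 'pos|force'
python3 -c "
from h import *
goal(-10,-167,170,0);plate('scene')
snap('wrist','w5')
for t,z in [('plate',.03),('home',.03),('funnel',.03),('start_key_top',.055)]:
    for d in imaging.tip_of('wrist',t)[:2]: print(t,np.round(d['pixel'],1),round(d['confidence'],2),(RM.T@(ray('wrist',d['pixel'],z)[:2]-O)*1000).round(1))
"
```

```text
position: [0.6014, -0.04, 0.0101]
ft_force: [-8.2, 1.2, 8.7]
position: [0.5706, -0.032, 0.1767]
ft_force: [-0.4, -0.6, -0.1]
t 28.65 disp mm [21.3  1.5] z 176.7 yaw rel deg 0.2 q [-0.25  0.49  1.59 -0.01  1.07  1.55] F [-0.4 -0.6 -0.1]
shift tool mm [  8.  168.3  32. ] turn [ 0.3  0.4 -0.4] shift after turn [  6.7 168.5  31.3]
0.93 [176.5  -6.2] [52.6 86.5] 3.6
0.89 [-161.9  210.6] [50.6 84.8] 5.0
0.8 [165.7 372.9] [127.5  97.1] 11.0
plate [ 88.6 402.7] 0.68 [-218.   207.2]
funnel [280.2 149.9] 0.83 [57.5 -0.8]
start_key_top [491.2 185.3] 0.74 [  32.7 -175.5]
```

```bash
python3 -m inch '[[0,[0,42,10],[0,0,0]],[0,[0,42,10],[0,0,0]],[0,[0,42,12],[0,0,0]],[0,[0,42,0],[0,0,0]],[0,[0,0,0],[0,0,0]]]' | egrep 'pos|force|wid'
python3 -c "
from h import *
st()
im=cv2.imread('pics/w5.png');
snap('wrist','w6')
for z in (.05,.058):
  for d in imaging.tip_of('wrist','start_key_top')[:2]: print(np.round(d['pixel'],1),round(d['confidence'],2),(RM.T@(ray('wrist',d['pixel'],z)[:2]-O)*1000).round(1))
for c,z in [('scene',.055),('top',.055)]:
  imaging.camera(c)
  for d in imaging.tip_of(c,'start_key_top')[:2]: print(c,np.round(d['pixel'],1),round(d['confidence'],2),(RM.T@(ray(c,d['pixel'],z)[:2]-O)*1000).round(1))
for d in imaging.tip_of('wrist','home')+imaging.tip_of('wrist','funnel'): print(d['confidence'],d['pixel'])
g=cv2.imread('pics/w6.png',0)
print([(x,int(g[int(r),int(c)])) for x in range(40,84,2) for c,r in [proj('wrist',np.r_[RM@np.array([x/1000,-.004])+O,.0444])] if 0<=r<420 and 0<=c<560])
c=cv2.HoughCircles(cv2.medianBlur(g,3),cv2.HOUGH_GRADIENT,1,20,param1=120,param2=25,minRadius=10,maxRadius=45)
print([(q.round(0).tolist(),(RM.T@(ray('wrist',q[:2],.055)[:2]-O)*1000).round(1).tolist()) for q in c[0][:6]] if c is not None else None)
"
```

```text
position: [0.4966, -0.1912, 0.1706]
ft_force: [0.0, 0.2, 0.5]
grip_width: 0.0002
t 29.62 disp mm [ -14.4 -170.4] z 170.6 yaw rel deg 0.4 q [-0.57  0.45  1.68 -0.01  1.02  1.23] F [0.  0.2 0.5]
[276.  139.9] 0.96 [  34.5 -165.7]
[276.  139.9] 0.96 [  35.6 -165. ]
scene [206.3 245.5] 0.47 [  35.8 -167.3]
top [297.6 170.6] 0.73 [144.8  -6.9]
top [289.7 191.9] 0.64 [65.2  4.1]
0.96 [71.4, 103.8]
[(40, 88), (42, 89), (44, 87), (46, 89), (48, 86), (50, 91), (52, 90), (54, 87), (56, 88), (58, 85), (60, 86), (62, 88), (64, 168), (66, 192), (68, 250), (70, 250), (72, 250), (74, 243), (76, 180), (78, 172), (80, 244), (82, 249)]
[([66.0, 58.0, 29.0], [93.0, -9.1]), ([276.0, 136.0, 25.0], [38.5, -165.1]), ([86.0, 54.0, 24.0], [95.9, -24.2]), ([42.0, 64.0, 24.0], [88.6, 8.6]), ([86.0, 74.0, 18.0], [82.1, -22.1]), ([22.0, 70.0, 18.0], [85.0, 24.0])]
```

The plate's near edge is at 63 mm, consistent with touching the stop. The key is at about (36,-166) mm. Going above it.

```bash
python3 -m inch '[[0,[20,-2,-25],[0,0,0]],[0,[25,-2,-25],[0,0,0]],[0,[25,0,0],[0,0,0]],[0,[0,0,0],[0,0,0]]]' | egrep 'pos|force|wid'
python3 -c "
from h import *
goal(36,-166,62,0)"
```

```text
position: [0.5484, -0.1931, 0.0995]
ft_force: [0.3, 0.1, -0.5]
grip_width: 0.0002
t 30.57 disp mm [  36.5 -160.4] z 99.5 yaw rel deg 0.9 q [-0.52  0.61  1.62 -0.01  0.93  1.27] F [ 0.3  0.1 -0.5]
shift tool mm [37.5  5.4 -0.1] turn [ 0.9  1.1 -0.3] shift after turn [37.5  5.6  0.5]
```

```bash
python3 -m inch '[[0,[18,3,0],[0.9,1.1,0]],[0,[16,2.5,0],[0,0,0]],[0,[0,0,0],[0,0,0]]]' | egrep 'pos|force'
for i in 1 2 3 4; do python3 -m inch '[[0,[2.5,0,0],[0,0,0]],[0,[0,0,0],[0,0,0]]]' | egrep 'pos|force'; done
python3 -c "
from h import *
goal(36,-166,50,0)"
```

```text
position: [0.549, -0.199, 0.0673]
ft_force: [0.3, 0.3, 1.3]
position: [0.5502, -0.1996, 0.0661]
ft_force: [-0.3, -0.3, 0.4]
position: [0.5508, -0.1999, 0.0643]
ft_force: [0.5, 0.4, 0.9]
position: [0.5509, -0.1999, 0.0618]
ft_force: [-0.8, 0.5, 0.2]
position: [0.5509, -0.1999, 0.059]
ft_force: [-0.5, 0.1, -0.1]
t 31.95 disp mm [  40.5 -166.5] z 59.0 yaw rel deg 0.1 q [-0.54  0.67  1.66 -0.01  0.81  1.27] F [-0.5  0.1 -0.1]
shift tool mm [ 9.  -0.6  4.6] turn [ 0.1 -0.6 -0.5] shift after turn [ 9.  -0.5  4.5]
```

```bash
python3 -m inch '[[0,[0,0,4.5],[0,-0.6,0]],[0,[0,0,0],[0,0,0]]]' | egrep 'pos|force'
for i in 1 2 3 4 5; do python3 -m inch '[[0,[2,0,0],[0,0,0]],[0,[0,0,0],[0,0,0]]]' | egrep 'pos|force'; done
```

```text
position: [0.5461, -0.1988, 0.0589]
ft_force: [-0.0, -0.2, 0.1]
position: [0.5461, -0.1988, 0.0568]
ft_force: [0.3, -0.2, -0.2]
position: [0.5462, -0.1989, 0.0547]
ft_force: [-0.2, 0.4, -0.2]
position: [0.5461, -0.1989, 0.0525]
ft_force: [-0.8, 0.5, 0.2]
position: [0.5462, -0.1989, 0.0503]
ft_force: [1.0, 0.5, -0.3]
position: [0.5461, -0.1989, 0.0482]
ft_force: [0.8, 0.5, -0.1]
```

```bash
for i in 1 2 3 4; do python3 -m inch '[[0,[2,0,0],[0,0,0]],[0,[0,0,0],[0,0,0]]]' | egrep 'pos|force'; done
python3 -c "
from h import *
a=snap('scene','s7');b=snap('wrist','w7')
for d in imaging.cut_out('scene','start_key')[:2]: print(d['confidence'],d['box'])
print('tcp px',proj('scene',get_obs()['position']))"
```

```text
position: [0.5464, -0.1991, 0.0463]
ft_force: [-0.8, 0.6, 1.6]
position: [0.5464, -0.1991, 0.0446]
ft_force: [-1.1, 0.5, 3.0]
position: [0.5464, -0.1991, 0.0429]
ft_force: [-1.7, 0.5, 3.6]
position: [0.5465, -0.1991, 0.0411]
ft_force: [-1.0, 0.3, 4.7]
tcp px [207.18935689 248.8546851 ]
```

```bash
for i in 1 2; do python3 -m inch '[[0,[2,0,0],[0,0,0]],[0,[0,0,0],[0,0,0]]]' | egrep 'time|pos|force'; done
```

```text
time: 34.85
position: [0.5465, -0.1991, 0.041]
ft_force: [-0.4, 0.5, 4.9]
time: 35.1
position: [0.5465, -0.1991, 0.0411]
ft_force: [-1.2, 1.0, 4.3]
```

```bash
python3 -m inch '[[0,[4,0,0],[0,0,0]],[0,[4,0,0],[0,0,0]]]' | egrep 'time|pos|force'
python3 -m inch '[[0,[0,0,0],[0,0,0]],[0,[-10,0,0],[0,0,0]],[0,[-40,0,0],[0,0,0]],[0,[-50,0,0],[0,0,0]],[0,[-40,0,10],[0,0,0]],[0,[0,0,30],[0,0,0]],[0,[0,0,30],[0,0,0]],[0,[0,0,0],[0,0,0]]]' | egrep 'time|pos|force'
python3 -c "
from h import *
st()
g=cv2.cvtColor(snap('wrist','w8'),cv2.COLOR_RGB2GRAY)
for y in (-.03,.0,.03): print(y,[(x,int(g[int(r),int(c)])) for x in range(56,74,2) for c,r in [proj('wrist',np.r_[RM@np.array([x/1000,y])+O,.0444])] if 0<=r<420 and 0<=c<560])
for d in imaging.tip_of('wrist','start_key_top')[:1]: print(d['confidence'],(RM.T@(ray('wrist',d['pixel'],.05)[:2]-O)*1000).round(1))
for d in imaging.tip_of('wrist','funnel')[:1]: print(d['confidence'],(RM.T@(ray('wrist',d['pixel'],.03)[:2]-O)*1000).round(1))
imaging.camera('scene');imaging.camera('top')
for t,z in [('vial',.03),('cup',.03),('deepwell',0),('tipbox',0),('bottle',0),('pen',0)]:
  for c in ['scene','top']:
    for d in imaging.tip_of(c,t)[:1]: print(c,t,round(d['confidence'],2),ray(c,d['pixel'],z).round(3)[:2])
"
```

```text
time: 35.35
position: [0.5466, -0.1992, 0.0401]
ft_force: [-6.9, 5.1, 35.9]
time: 36.35
position: [0.4779, -0.1823, 0.1848]
ft_force: [0.3, -0.5, 0.0]
t 36.35 disp mm [ -34.5 -166. ] z 184.8 yaw rel deg 0.2 q [-0.58  0.4   1.74 -0.01  1.    1.23] F [ 0.3 -0.5  0. ]
-0.03 [(56, 192), (58, 193), (60, 193), (62, 191), (64, 192), (66, 211), (68, 233), (70, 251), (72, 251)]
0.0 [(56, 180), (58, 189), (60, 187), (62, 191), (64, 187), (66, 227), (68, 232), (70, 250), (72, 250)]
0.03 [(56, 114), (58, 143), (60, 181), (62, 181), (64, 182), (66, 220), (68, 240), (70, 247), (72, 248)]
0.86 [  40.5 -172.4]
0.57 [64.  -1.1]
scene vial 0.64 [ 0.42 -0.11]
top vial 0.62 [ 0.406 -0.111]
scene cup 0.67 [0.479 0.1  ]
top cup 0.59 [0.468 0.098]
scene deepwell 0.74 [0.559 0.193]
top deepwell 0.64 [0.555 0.195]
scene tipbox 0.65 [ 0.395 -0.236]
top tipbox 0.75 [ 0.396 -0.244]
scene bottle 0.94 [0.723 0.179]
top bottle 0.7 [0.711 0.181]
scene pen 0.76 [ 0.418 -0.324]
```

```bash
python3 -c "
from h import *
print(robot.hand_in())"
```

```text
the job is handed in; nothing more can be done
None
```

The plate was pushed against the end stop, the start key was pressed once and released, and the job was handed in at about 36.5 s; no verdict was reported.

**What I did:** I squared and centred the white plate by pushing its left side with the open fingers. I then pushed its near end through the funnel and under the head until it stopped.

**First attempt:** the first side push went over the top of the plate, because the open finger tips sit about 20 mm higher than the TCP. It moved the plate only about 3 mm. I went lower and repeated it.

**Last checks:**
- **Plate home:** it stopped advancing with 4.5 N, then 8 N on a firmer push. Its near edge sat about 5.5 mm past the detected funnel mouth, against 5 mm expected. The edge looked square at three points across the plate.
- **Absolute position:** my fitted dispenser frame put the stop about 3 mm further along than nominal. I trusted the contact rather than the frame. No direct view confirmed the plate touching the stop.
- **Start key:** spring force rose to about 5 N over 6 mm, then it bottomed hard at 36 N. The hand was then lifted clear, with zero force on the wrist. I did not measure the key coming back up.
- **Bystanders:** the deepwell, tip box and bottle were detected in place, as was the pen in the scene view only, with no obvious shift. The vial and cup read 4–15 mm off their starting estimates, depending on the camera. I took that as detector scatter, though the cup is the less certain of the two. I did not re-check the two tube racks.
- **Joint 6:** it reached its range limit (2.85 rad) once during an early turn and stayed there for that move. I then turned the hand the other way.

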